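# Lift a bead with tongs and hold it over the photo turntable

## Task

Take the cranked tongs from their rest, close them on the tall bead standing on the white foam block (the tallest of the three small wooden finds; never touch it with the gripper itself), lift it clear, and hold it still in the tongs about 10 cm above the middle of the photo turntable. Leave the other finds and everything else on the table where they are. Finish while still holding the bead there: do not put down or let go of anything.

Things in the scene. Friction and masses are not known exactly. Their poses are not given: they have to be found in the camera images.
- tongs_grip (a point): Grip centre of the loose steel tongs, midway between two upright black cheeks (40 mm long, 20 mm high, 54 mm over their outer faces when free): grip them here from above. x along the tongs to the tips (90 mm ahead; spring end 117 mm behind), y across them (closing direction), z up. Arms 16 mm high, undersides 8 mm below this point; hinges 90 mm behind it.
- tongs_tips (a point): Midway between the tip prongs, 90 mm ahead of tongs_grip and 31 mm below it, same axes; stays there as the tongs close. Prongs hang straight down from the arms, 14 mm wide (x), 6 mm thick, lower ends 12 mm below this point, inner faces 60 mm apart when free. With this point at the bead's centre the prongs clear the block by 3 mm.
- tongs: The tongs as a whole, about 90 g, same axes; origin 8 mm below tongs_grip. Tips move twice as far as cheeks: 48 mm over the cheeks leaves 48 mm between the tips, 38 leaves 28; a stop at about 29 leaves 10. Arms spring open: squeezing takes about 4.5 N when open, 8 N on the bead; half of any further grip reaches the tips. A grip of 15 to 30 N holds the bead.
- tongs_left (a joint): Closing angle of the left arm of the tongs, rad: 0 fully open, 0.14 at the stop, about 0.09 when closed on the bead; the right arm mirrors it.
- bead_center (a point): Centre of the tall wooden bead: an upright plain cylinder 28 mm in diameter and 30 mm high, about 22 g, loose on the block. z up.
- bead: The same tall bead; origin at the centre of its underside, 15 mm below bead_center.
- disc_center (a point): Centre of the flat wooden disc, 36 mm in diameter, 9 mm high, on the block; leave it there.
- stud_center (a point): Centre of the small domed wooden stud, 20 mm in diameter, 18 mm high, on the block; leave it there.
- block: White foam block, fixed, 90 mm (x) by 180 mm (y) by 30 mm high; origin at the centre of its underside. The three finds stand in a row along its y, 60 mm apart, in any order.
- rest: Grey tool rest, fixed; origin underneath, below tongs_grip. Two crossbars along y (110 mm long, 16 mm thick, tops 50 mm high, end lips to 58 mm) at x = -70 and +50 mm carry the tongs, tips hanging beyond the +x bar; between them a plate 10 mm thick.
- turntable: Round photo turntable, fixed, 104 mm in diameter, top 30 mm above the work surface, a dark dot in its middle; origin at the centre of its underside.
- pot: White open cup, 64 mm across, 60 mm high; bystander. Origin under its centre.
- cushion: Cork pin cushion, 68 mm across, 51 mm high with its pins; bystander.
- jar: Glass jar, 60 mm across, 80 mm high; bystander.
- brush: Brush about 180 mm long lying flat; bystander.
- loupe: Black cylindrical loupe, 44 mm across, 32 mm high; bystander.
- sample_box: Cardboard box 90 x 70 x 35 mm; bystander.
- spatula: Spatula lying flat; bystander.

How it is judged:
By the outcome, as a careful person would: the job done as asked, in the order asked, and still so for the second after the job is handed in, while the arm keeps its last pose, push and grip.
It also fails if it takes over 51 s, if anything falls off the work surface, if the arm or the gripper's body presses on something with over 40 N, if the wrist force passes 120 N, or if a joint passes its speed limit or range.

## Robot

A 7-joint arm with a two-finger parallel gripper is mounted at the origin on the work surface. World frame = base frame: x ahead of the robot, y to its left, z up, the work surface at z = 0. Lengths are in m, angles in rad, forces in N, time in s.
With the tool pointing down it reaches from about 0.425 to 0.95 m from the base axis. Payload 4.7 kg.
Tool frame: the origin (TCP) lies between the finger pads; the fingertips stand 25 mm ahead of it and the grasp point (between the pads) lies 6 mm ahead of it; x points along the fingers, z is the direction in which the jaws open and shut, and the axes are right-handed (so a half turn about x gives the same grasp; the last joint's range is limited). The gripper opens to 85 mm and grips with 20 to 120 N. Pads are 22 mm wide; open, the fingers measure 114 mm over their backs; the gripper's body (76 mm by 85 mm) begins 54 mm behind the grasp point. The pads swing forward as they close: fully open they stand 13 mm farther back than shut.
Start: joints at [1.289, 0.469, -0.049, 1.532, 0.024, 1.141, -0.082], TCP at [0.169, -0.654, 0.236] pointing down, gripper open.
Joint ranges: [-2.59, 2.59], [-0.33, 1.99], [-1.39, 1.29], [0.1, 2.45], [-1.04, 4.18], [0.21, 1.99], [-2.66, 2.66]. Speed limits (rad/s): [2.57, 2.57, 3.14, 3.14, 3.14, 3.14, 3.14].

## Interface

Orientations are given as a 3x3 rotation matrix whose columns are the frame's x, y, z axes.
In Python, from rig import * gives the robot as it stands. Calls block until the motion is done:
- movep(position, orientation): joint-space move of the TCP to a pose.
- move_l(position, attitude=None, feed=0.15, until_force=None): straight line of the TCP; attitude=None keeps the orientation; feed is the mean speed in m/s. With until_force (N) it stops when the force on the tool has changed by that much, and returns True; else False.
- move_joints(angles): joint-space move.
- command_gripper(opening, newtons=None): finger opening in m; newtons is the grip in N (None keeps the last); returns when the fingers have stopped.
- sleep(seconds).
- inverse_kinematics(position, orientation): joint angles nearest the present ones, or None.
- sense(): the state.
- camera(name): name is "side" or "top" or "wrist"; returns (picture, depth): 480x640x3 uint8, red, green, blue; 480x640 float32, m along the optical axis (not along the pixel's ray), 0 where there is no reading.
- camera_params(name): a dict with "K" (3x3 intrinsics, pixels), "position" and "rotation" of the camera in the world; the wrist camera has in their place "tool_from_camera" (4x4, takes a point from camera to tool coordinates, whose origin is the TCP and whose axes are the tool frame's). Camera axes: x right, y down, z forward; pixel columns grow to the right and rows downward; lengths in m; the calibration is good to about 2 mm. A picture is of the moment at which its call begins: read the wrist's pose just before it. camera_params takes no time and is no camera call.
A pose or a line that the arm cannot do raises Unreachable and nothing moves.
- finish_job(): hands the job in, once; it reports no verdict.
The state is a dict: "time_s": time; "joint_pos": joint angles; "qd": joint speeds; "joint_efforts": joint torques, N m; "position": TCP position; "tcp_rot": TCP orientation; "wrist_force": force on the tool from outside, world axes, zero at the start; "ft_torque": the same for the moment, N m; "finger_gap": finger opening in m.
Only numpy, scipy, OpenCV 4.12 (cv2) and the standard library are available. Lean on these libraries where they do the work, as an engineer would, in place of code of your own. Each camera call takes 0.05 s, during which the arm holds its last target.

## Working session

There is one attempt and no reset: what is moved stays moved. The work goes in short steps, each a Python script; the robot and the scene stay as the last script left them, time stands still between calls to the robot, and variables do not carry over. Pictures are saved under pics/ and viewed, and the job is handed in when it is done.

```bash
mkdir -p pics
python3 - <<'E'
from rig import *
import cv2
for n in ("top","side","wrist"):
    p,d=camera(n); cv2.imwrite(f"pics/{n}0.png",p[:,:,::-1])
    print(n,camera_params(n))
s=sense();print(s["time_s"],s["position"],s["tcp_rot"],s["finger_gap"],s["wrist_force"])
E
```

```text
top {'K': array([[447.90005067,   0.        , 320.95191098],
       [  0.        , 447.90005067, 238.45990055],
       [  0.        ,   0.        ,   1.        ]]), 'position': array([ 0.47953112, -0.03331083,  1.01549393]), 'rotation': array([[ 7.31235489e-03, -9.95011692e-01,  9.94900132e-02],
       [-9.99973259e-01, -7.26547224e-03,  8.33546148e-04],
       [-1.06546234e-04, -9.94934479e-02, -9.95038212e-01]])}
side {'K': array([[543.25299598,   0.        , 318.83014615],
       [  0.        , 543.25299598, 244.08235358],
       [  0.        ,   0.        ,   1.        ]]), 'position': array([ 0.30819515, -0.96994793,  0.92629501]), 'rotation': array([[ 0.97047222, -0.14237105,  0.19471557],
       [-0.24016172, -0.64558577,  0.72494232],
       [ 0.0224948 , -0.75029961, -0.66071513]])}
wrist {'K': array([[375.13948427,   0.        , 315.05351001],
       [  0.        , 375.13948427, 237.42970312],
       [  0.        ,   0.        ,   1.        ]]), 'tool_from_camera': array([[-1.32569871e-03, -2.92803236e-01,  9.56171798e-01,
        -1.39537573e-01],
       [ 1.04342853e-03, -9.56172523e-01, -2.92802011e-01,
         7.47176362e-02],
       [ 9.99998577e-01,  6.09529685e-04,  1.57311593e-03,
         4.48119302e-04],
       [ 0.00000000e+00,  0.00000000e+00,  0.00000000e+00,
         1.00000000e+00]])}
0.15 [ 0.168728   -0.6531142   0.23488881] [[-4.14669065e-04  9.68221402e-01  2.50094273e-01]
 [ 1.46945855e-03  2.50094614e-01 -9.68220287e-01]
 [-9.99998834e-01 -3.39878333e-05 -1.52646772e-03]] 0.08529842916525548 [-0.37498518  0.4189825   0.49586837]
```

View pics/top0.png

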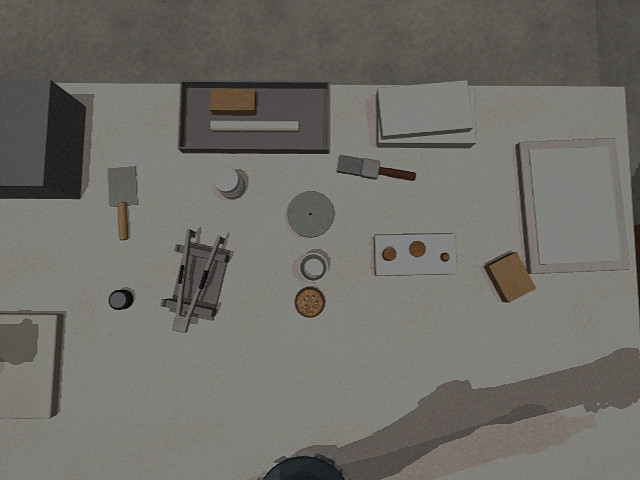

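View pics/side0.png

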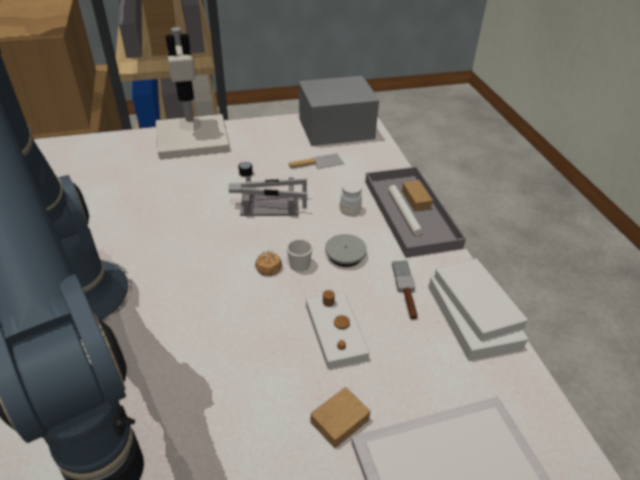

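Run:
```python
import cv2
p=cv2.imread("pics/top0.png")
a=cv2.resize(p[220:345,145:250],None,fx=5,fy=4.8,interpolation=cv2.INTER_CUBIC)
a=cv2.resize(p[220:340,145:265],(600,600),interpolation=cv2.INTER_CUBIC)
cv2.imwrite("pics/t_tongs.png",cv2.convertScaleAbs(a,alpha=1.6))
a=cv2.resize(p[180:300,280:460],(780,520),interpolation=cv2.INTER_CUBIC)
cv2.imwrite("pics/t_block.png",cv2.convertScaleAbs(a,alpha=1.6))
```

```text
(no output)
```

View pics/t_tongs.png

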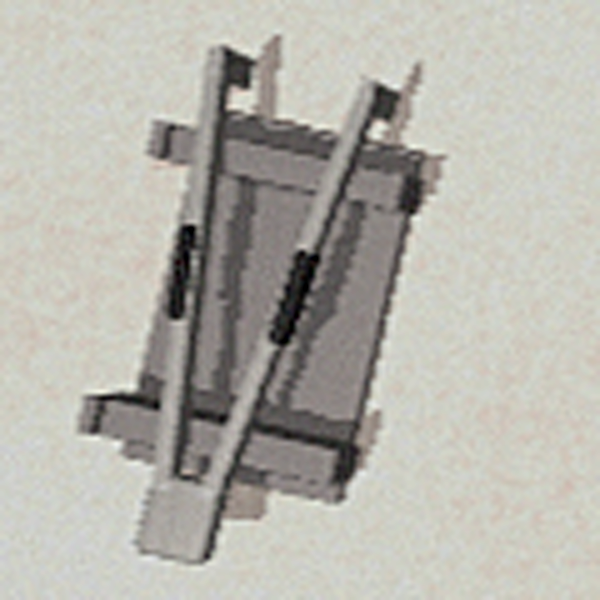

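View pics/t_block.png

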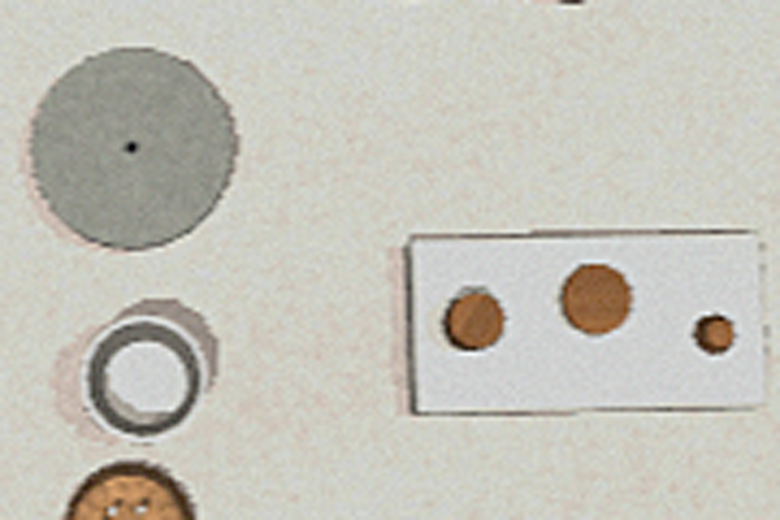

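```bash
cat > h.py <<'E'
from rig import *
import numpy as np, cv2
def ray(n,u,v,z,d=None):
    c=camera_params(n);K=c["K"]
    r=c["rotation"]@np.array([(u-K[0,2])/K[0,0],(v-K[1,2])/K[1,1],1])
    if d is not None: return c["position"]+r*d
    return c["position"]+r*(z-c["position"][2])/r[2]
def down(yaw):  # jaw axis (tool z) along world (cos,sin)(yaw)
    z=np.array([np.cos(yaw),np.sin(yaw),0]);x=np.array([0,0,-1.]);return np.column_stack([x,np.cross(z,x),z])
E
python3 - <<'E'
from h import *
p,d=camera("top")
def T(u,v,z): 
    ui,vi=int(round(u)),int(round(v)); print((u,v),"h:",ray("top",u,v,z).round(4),"dep:",ray("top",u,v,0,d[vi,ui]).round(4))
t=lambda x,y:(145+x/5,220+y/5)
for n,x,y,z in [("cheekL",182,272,.068),("cheekR",295,297,.068),("tipL",218,50,.066),("tipR",375,85,.066),("Lmid",205,150,.066),("Rmid",335,180,.066),("spring",180,520,.066),("sprL",140,550,.066),("sprR",205,560,.066),("sprTL",158,478,.066),("sprTR",215,490,.066),("barFL",165,125,.058),("barFR",410,170,.058),("barBL",95,405,.058),("barBR",345,455,.058)]:
    print(n,end=" ");T(*t(x,y),z)
b=lambda x,y:(280+x/4.3333,180+y/4.3333)
for n,x,y,z in [("bead",475,320,.06),("disc",596,299,.039),("stud",716,333,.048),("dot",131,147,.03),("pot",145,378,.06),("bTL",412,235,.03),("bTR",756,232,.03),("bBL",415,412,.03),("bBR",762,406,.03)]:
    print(n,end=" ");T(*b(x,y),z)
for n,u,v,z in [("jar",230,180,.08),("cush",310,300,.05)]: print(n,end=" ");T(u,v,z)
E
```

```text
cheekL (181.4, 274.4) h: [0.4959 0.2612 0.068 ] dep: [0.4959 0.2606 0.07  ]
cheekR (204.0, 279.4) h: [0.4858 0.2132 0.068 ] dep: [0.4858 0.2141 0.0647]
tipL (188.6, 230.0) h: [0.5906 0.2501 0.066 ] dep: [0.5912 0.2517 0.0608]
tipR (220.0, 237.0) h: [0.576  0.1826 0.066 ] dep: [0.5769 0.1845 0.0578]
Lmid (186.0, 250.0) h: [0.5477 0.2541 0.066 ] dep: [0.5478 0.2544 0.0648]
Rmid (212.0, 256.0) h: [0.5354 0.1984 0.066 ] dep: [0.5353 0.1981 0.0675]
spring (181.0, 324.0) h: [0.3926 0.2587 0.066 ] dep: [0.3926 0.2588 0.0658]
sprL (173.0, 330.0) h: [0.3801 0.275  0.066 ] dep: [0.38   0.2754 0.0648]
sprR (186.0, 332.0) h: [0.3762 0.2477 0.066 ] dep: [ 0.3688  0.2678 -0.002 ]
sprTL (176.6, 315.6) h: [0.4099 0.2686 0.066 ] dep: [0.4101 0.2679 0.0682]
sprTR (188.0, 318.0) h: [0.4051 0.2446 0.066 ] dep: [0.4051 0.2446 0.0657]
barFL (178.0, 245.0) h: [0.5589 0.2741 0.058 ] dep: [0.5592 0.275  0.055 ]
barFR (227.0, 254.0) h: [0.5404 0.1684 0.058 ] dep: [0.5433 0.178  0.0122]
barBL (164.0, 301.0) h: [0.4397 0.2991 0.058 ] dep: [0.4396 0.2999 0.0555]
barBR (214.0, 311.0) h: [0.4195 0.1925 0.058 ] dep
[... 417 characters left out ...]
p: [ 0.6328 -0.0082  0.0293]
pot (313.46179585996816, 267.231440241848) h: [ 0.5134 -0.017   0.06  ] dep: [ 0.5152 -0.0161  0.0065]
bTL (375.0776544434957, 234.2311863937415) h: [ 0.5883 -0.1522  0.03  ] dep: [ 0.5919 -0.1561 -0.0022]
bTR (454.46288048369604, 233.53887337594904) h: [ 0.5912 -0.3279  0.03  ] dep: [ 0.5912 -0.3279  0.03  ]
bBL (375.76996746128816, 275.0776544434957) h: [ 0.4982 -0.1533  0.03  ] dep: [ 0.4983 -0.1539  0.025 ]
bBR (455.8475065192809, 273.6930284079108) h: [ 0.5025 -0.329   0.03  ] dep: [ 5.032e-01 -3.379e-01  3.000e-04]
jar (230, 180) h: [0.6966 0.1618 0.08  ] dep: [0.6965 0.1617 0.0804]
cush (310, 300) h: [ 0.4437 -0.0101  0.05  ] dep: [ 0.443  -0.0096  0.0293]
```

Run:
```python
from h import *
g=np.array([.4908,.2372]);yaw=-.215
for w in (yaw-np.pi/2,yaw+np.pi/2):
    print(inverse_kinematics([*g,.17],down(w)))
print(inverse_kinematics([.453,-.18,.082],down(-np.pi/2)),inverse_kinematics([.543,-.008,.17],down(-np.pi/2)))
movep([*g,.25],down(yaw-np.pi/2))
move_l([*g,.17])
s=sense();p,d=camera("wrist");np.savez("w1.npz",d=d,pos=s["position"],R=s["tcp_rot"])
cv2.imwrite("pics/w1.png",cv2.convertScaleAbs(p[:,:,::-1],alpha=1.4));print(s["time_s"],s["position"],s["wrist_force"])
```

```text
[-0.79545867  0.3351029   0.33405166  1.93106933 -0.13838076  0.89737761
 -2.17789408]
[ 0.24143745  0.53358699 -1.03081881  1.87410074  0.53057826  1.03942889
  0.34562775]
[ 0.5188541   0.3882419  -0.2765008   2.10204936  0.16688138  0.67148556
 -1.4399122 ] [ 0.39537789  0.3845573  -0.57670546  1.89410787  0.2567818   0.9364085
 -1.87240121]
4.1917 [0.49145169 0.23728656 0.17059048] [ 0.38296775 -0.0054837  -0.00276155]
```

View pics/w1.png

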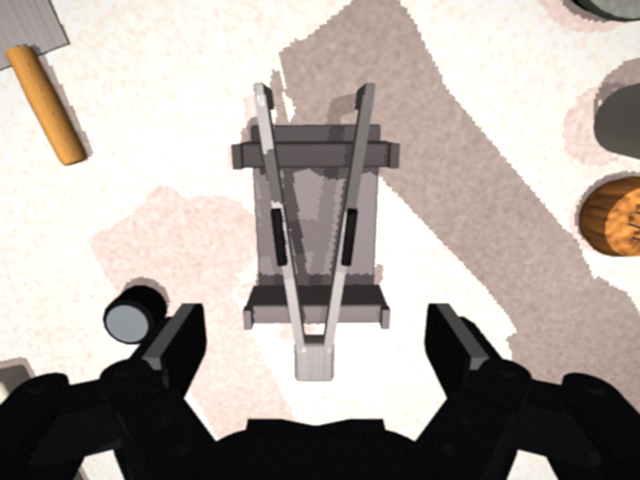

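```bash
cat >> h.py <<'E'
def wray(pos,R,u,v,z):
    c=camera_params("wrist");K=c["K"];M=c["tool_from_camera"]
    o=pos+R@M[:3,3]; r=R@M[:3,:3]@np.array([(u-K[0,2])/K[0,0],(v-K[1,2])/K[1,1],1])
    return o+r*(z-o[2])/r[2]
E
python3 - <<'E'
from h import *
f=np.load("w1.npz");P=f["pos"];R=f["R"]
for u,v,z in [(277,210,.068),(284,265,.068),(350,210,.068),(346,265,.068),(262,86,.066),(369,86,.066),(297,380,.066),(331,380,.066),(320,350,.066)]:
    w=wray(P,R,u,v,z); print((u,v),w.round(4),"tool(y=tongs x, z=-tongs y):",(R.T@(w-P)).round(4),f["d"][v,u])
E
```

```text
(277, 210) [0.5162 0.2569 0.068 ] tool(y=tongs x, z=-tongs y): [ 0.1026  0.0198 -0.0244] 0.24468993
(284, 265) [0.4774 0.2616 0.068 ] tool(y=tongs x, z=-tongs y): [ 0.1026 -0.019  -0.0207] 0.2561539
(350, 210) [0.5059 0.2098 0.068 ] tool(y=tongs x, z=-tongs y): [0.1026 0.0199 0.0238] 0.24505812
(346, 265) [0.4683 0.2198 0.068 ] tool(y=tongs x, z=-tongs y): [ 0.1026 -0.0189  0.0221] 0.25576812
(262, 86) [0.5923 0.2475 0.066 ] tool(y=tongs x, z=-tongs y): [ 0.1047  0.0962 -0.0315] 0.22569023
(369, 86) [0.5785 0.1842 0.066 ] tool(y=tongs x, z=-tongs y): [0.1047 0.0963 0.0333] 0.2259784
(297, 380) [0.3826 0.2745 0.066 ] tool(y=tongs x, z=-tongs y): [ 0.1045 -0.1144 -0.013 ] 0.28872028
(331, 380) [0.377  0.2489 0.066 ] tool(y=tongs x, z=-tongs y): [ 0.1045 -0.1144  0.0131] 0.28745702
(320, 350) [0.4048 0.2516 0.066 ] tool(y=tongs x, z=-tongs y): [ 0.1045 -0.0878  0.0045] 0.28057072
```

Run:
```python
from h import *
P=sense()["position"]
hit=move_l([P[0],P[1],.062],feed=.08,until_force=10)
s=sense();print(hit,s["position"],s["wrist_force"],s["time_s"])
if not hit:
    command_gripper(.045,25)
    s=sense();print(s["finger_gap"],s["position"],s["wrist_force"],s["time_s"])
    p,d=camera("wrist");cv2.imwrite("pics/w2.png",cv2.convertScaleAbs(p[:,:,::-1],alpha=1.4))
```

```text
False [0.4920792  0.23766657 0.06251781] [-0.06848816  0.30068086 -0.40980024] 5.7417
0.045572004550013166 [0.49275217 0.23811948 0.06320468] [-1.20241897  0.10591451  5.95253212] 6.2167
```

View pics/w2.png

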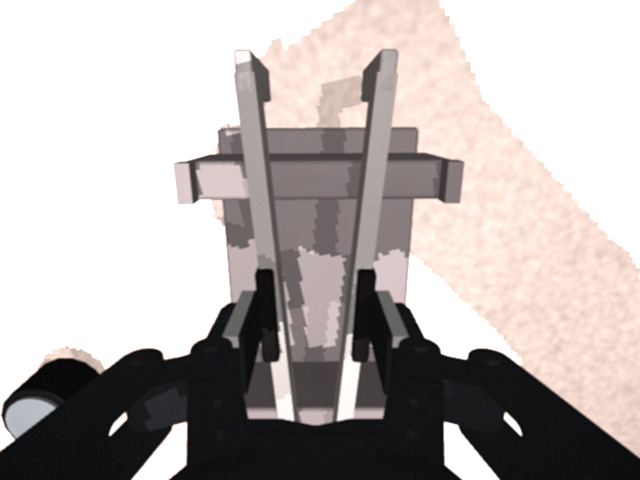

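Run:
```python
from h import *
P=sense()["position"]
move_l([P[0],P[1],.11],feed=.06)
s=sense();print(s["position"],s["finger_gap"],s["wrist_force"],s["time_s"])
p,d=camera("wrist");cv2.imwrite("pics/w3.png",cv2.convertScaleAbs(p[:,:,::-1],alpha=1.4));np.savez("w3.npz",d=d,pos=s["position"],R=s["tcp_rot"])
p,d=camera("side");cv2.imwrite("pics/s3.png",cv2.resize(p[120:280,180:380,::-1],(800,640)))
```

```text
[0.49242909 0.23802419 0.1097261 ] 0.04504664522858749 [ 0.53883252 -0.47981413 -0.62480363] 7.2167
```

View pics/w3.png

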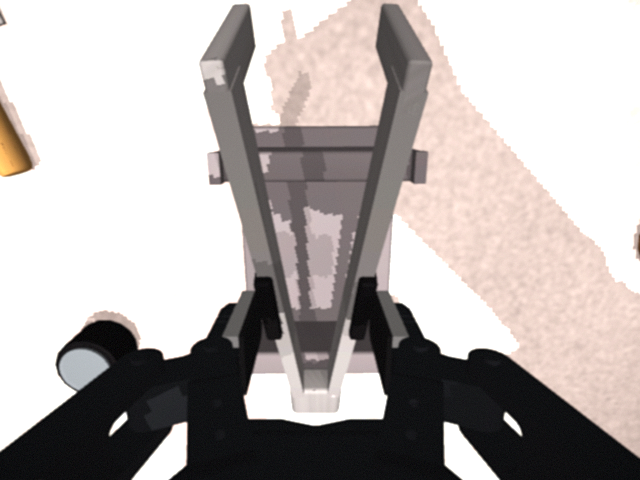

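View pics/s3.png

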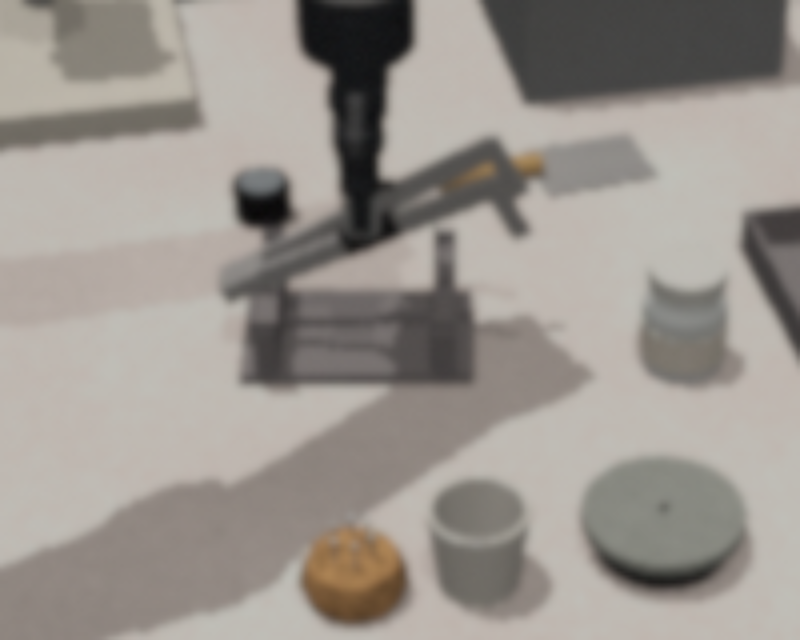

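Run:
```python
from h import *
P=sense()["position"]
hit=move_l([P[0],P[1],.0635],feed=.05,until_force=20)
s=sense();print(hit,s["position"],s["finger_gap"],s["wrist_force"],s["time_s"])
p,d=camera("wrist");cv2.imwrite("pics/w4.png",cv2.convertScaleAbs(p[:,:,::-1],alpha=1.4))
command_gripper(.066)
P=sense()["position"]
move_l([P[0],P[1],.0635+.03],feed=.15)
s=sense();print(s["position"],s["finger_gap"],s["wrist_force"],s["time_s"])
p,d=camera("wrist");cv2.imwrite("pics/w5.png",cv2.convertScaleAbs(p[:,:,::-1],alpha=1.4));np.savez("w5.npz",d=d,pos=s["position"],R=s["tcp_rot"])
```

```text
False [0.49245258 0.23799939 0.06348382] 0.04510220448874214 [-0.33811141  0.70597304 -0.00888329] 8.4
[0.49301608 0.23833872 0.09411401] 0.06624041668764845 [-0.5177587  -0.29192778  0.06720127] 9.1417
```

View pics/w4.png

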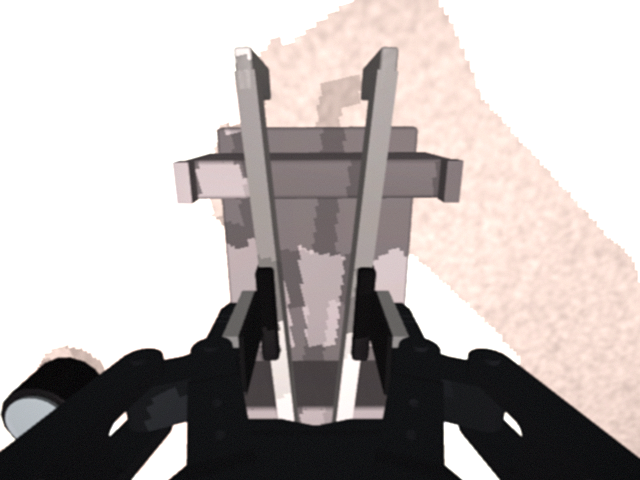

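View pics/w5.png

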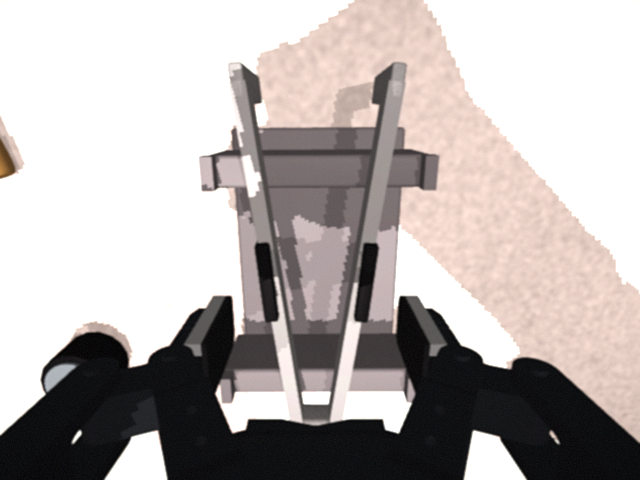

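Run:
```python
from h import *
f=np.load("w5.npz");P=f["pos"];R=f["R"]
a=[R.T@(wray(P,R,u,v,.068)-P) for u,v in [(264,243),(272,320),(370,243),(362,320)]]
b=[R.T@(wray(P,R,u,v,.066)-P) for u,v in [(236,64),(398,64)]]
print(np.round(a,4),np.round(b,4))
off=np.mean(a,0);print(off)
x=R[:,1]
T=P+R[:,1]*(off[1]-.017)+R[:,2]*off[2]
move_l([T[0],T[1],P[2]],feed=.1)
hit=move_l([T[0],T[1],.0635],feed=.08,until_force=10)
print(hit)
command_gripper(.043)
s=sense();print(s["position"],s["finger_gap"],s["wrist_force"])
move_l([T[0],T[1],.10],feed=.04)
s=sense();print(s["position"],s["finger_gap"],s["wrist_force"],s["time_s"])
p,d=camera("wrist");cv2.imwrite("pics/w6.png",cv2.convertScaleAbs(p[:,:,::-1],alpha=1.4));np.savez("w6.npz",d=d,pos=s["position"],R=s["tcp_rot"])
p,d=camera("side");cv2.imwrite("pics/s6.png",cv2.resize(p[120:280,180:380,::-1],(800,640)))
```

```text
[[ 0.0262  0.0216 -0.023 ]
 [ 0.0261 -0.0185 -0.0206]
 [ 0.0261  0.0216  0.0261]
 [ 0.0261 -0.0184  0.0239]] [[ 0.0283  0.0979 -0.0318]
 [ 0.0282  0.098   0.0345]]
[0.02611388 0.00158265 0.00159347]
False
[0.47903851 0.24074792 0.06493809] 0.04316888907197634 [ 0.68524938 -0.03473703  5.22478136]
[0.47740738 0.23998206 0.09976913] 0.04298538274264468 [-0.57430068 -0.5237942  -2.07861621] 11.4417
```

View pics/w6.png

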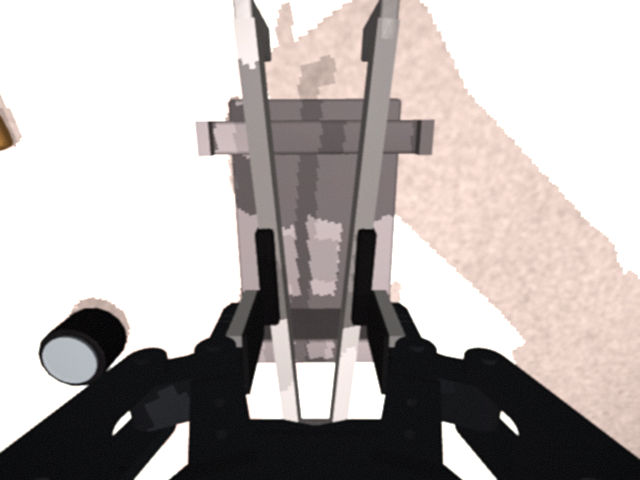

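View pics/s6.png

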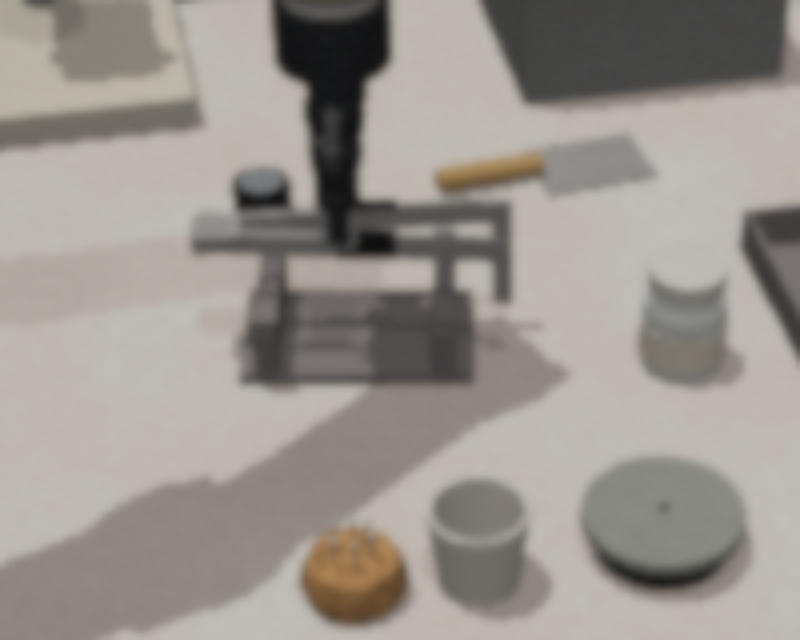

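Run:
```python
from h import *
f=np.load("w6.npz");P=f["pos"];R=f["R"];d=f["d"];c=camera_params("wrist");K=c["K"];M=c["tool_from_camera"]
def dp(u,v):
    r=np.array([(u-K[0,2])/K[0,0],(v-K[1,2])/K[1,1],1])*d[v,u]
    return (M[:3,:3]@r+M[:3,3]).round(4)
for u,v in [(248,60),(252,100),(258,140),(266,210),(384,60),(376,130),(368,200),(290,390),(338,390),(265,235),(366,235),(268,290),(364,290)]: print((u,v),dp(u,v))
z=P[2]+0.003
for u,v in [(266,230),(272,322),(366,230),(360,322)]: print((u,v),(R.T@(wray(P,R,u,v,z)-P)).round(4))
```

```text
(248, 60) [-0.0059  0.0944 -0.0213]
(252, 100) [-0.0048  0.0823 -0.0207]
(258, 140) [-0.0041  0.0691 -0.0194]
(266, 210) [-0.0021  0.0436 -0.0178]
(384, 60) [-0.0041  0.0948  0.0233]
(376, 130) [-0.0035  0.0725  0.0218]
(368, 200) [-0.0033  0.0477  0.0201]
(290, 390) [-0.0007 -0.038  -0.0104]
(338, 390) [-0.0002 -0.0384  0.0108]
(265, 235) [-0.0082  0.0357 -0.0177]
(366, 235) [-0.0075  0.0355  0.0193]
(268, 290) [-0.0062  0.0128 -0.0177]
(364, 290) [-0.0072  0.0133  0.0195]
(266, 230) [-0.003   0.0361 -0.018 ]
(272, 322) [-0.003 -0.003 -0.017]
(366, 230) [-0.003   0.0361  0.0199]
(360, 322) [-0.003  -0.0029  0.019 ]
```

Run:
```python
from h import *
f=np.load("w5.npz");P=f["pos"];R=f["R"];d=f["d"];c=camera_params("wrist");K=c["K"];M=c["tool_from_camera"]
def dp(u,v):
    r=np.array([(u-K[0,2])/K[0,0],(v-K[1,2])/K[1,1],1])*d[v,u]
    return P+R@(M[:3,:3]@r+M[:3,3])
for u,v in [(243,90),(250,140),(260,205),(282,350),(394,90),(384,150),(374,215),(292,400),(338,395),(264,260),(369,260),(270,300)]: print((u,v),dp(u,v).round(4))
```

```text
(243, 90) [0.5852 0.2482 0.0672]
(250, 140) [0.5652 0.2506 0.0676]
(260, 205) [0.5369 0.2534 0.0687]
(282, 350) [0.4612 0.2619 0.0671]
(394, 90) [0.5719 0.187  0.0671]
(384, 150) [0.5488 0.1951 0.0678]
(374, 215) [0.5216 0.2043 0.0687]
(292, 400) [0.4302 0.2639 0.0672]
(338, 395) [0.4282 0.2393 0.0672]
(264, 260) [0.5118 0.2578 0.0708]
(369, 260) [0.5018 0.2104 0.0715]
(270, 300) [0.492  0.2598 0.0719]
```

Run:
```python
from h import *
P=sense()["position"]
move_l([P[0],P[1],.165],feed=.08)
A=down(-np.pi/2)
tx,ty=.107,.0005   # tips in tool y,z
bead=np.array([.5431,-.1795])
T=bead-A[:2,1]*tx-A[:2,2]*ty
move_l([*T,.165],A,feed=.13)
move_l([*T,.130],feed=.08)
sleep(.3)
s=sense();print(s["position"],s["finger_gap"],s["wrist_force"],s["time_s"])
p,d=camera("wrist");cv2.imwrite("pics/w7.png",cv2.convertScaleAbs(p[:,:,::-1],alpha=1.4));np.savez("w7.npz",d=d,pos=s["position"],R=s["tcp_rot"])
p,d=camera("side");cv2.imwrite("pics/s7.png",cv2.resize(p[220:380,220:420,::-1],(800,640)))
p,d=camera("top");cv2.imwrite("pics/t7.png",cv2.convertScaleAbs(cv2.resize(p[210:330,340:500,::-1],(800,600)),alpha=1.5))
```

```text
[ 0.43635723 -0.17905945  0.13036281] 0.04310948538757516 [-0.1876664  -1.10118798 -0.42126394] 16.7833
```

View pics/w7.png

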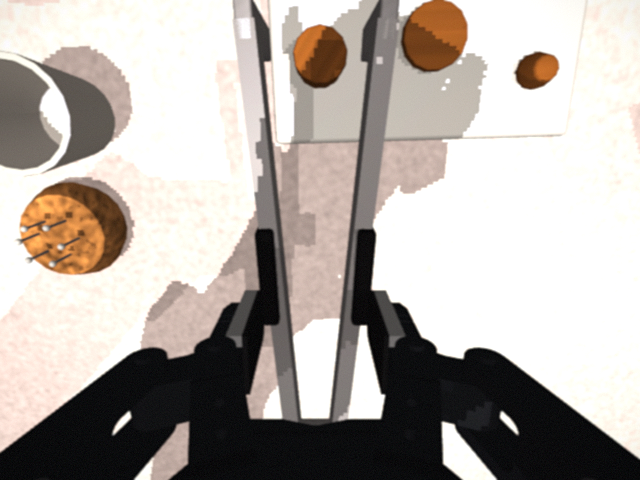

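View pics/s7.png

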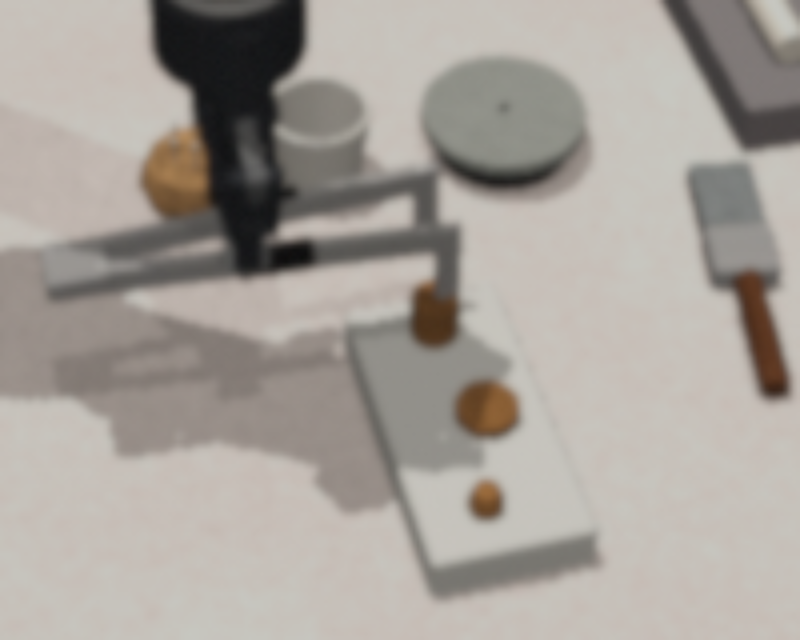

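View pics/t7.png

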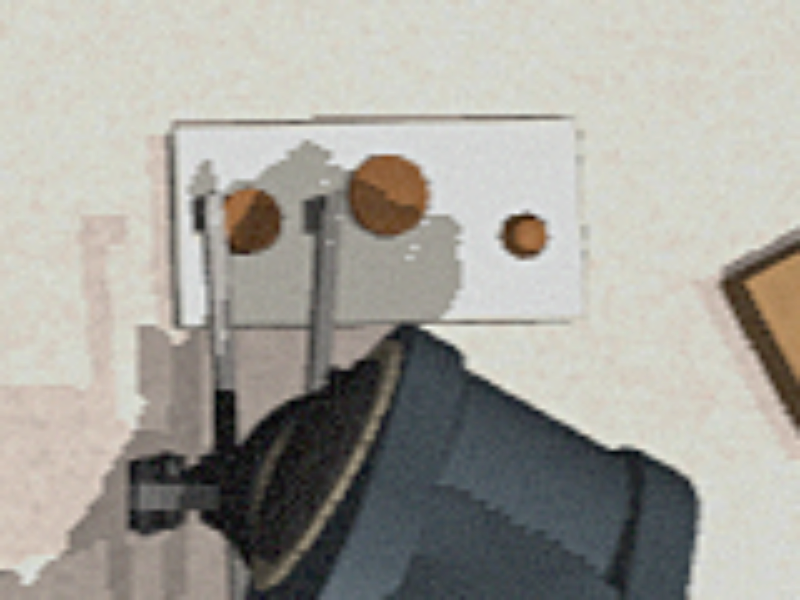

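Run:
```python
from h import *
f=np.load("w7.npz");P=f["pos"];R=f["R"];d=f["d"]
p=cv2.imread("pics/w7.png");cv2.imwrite("pics/w7c.png",cv2.resize(p[0:110,215:415],(800,440),interpolation=cv2.INTER_CUBIC))
```

```text
(no output)
```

View pics/w7c.png

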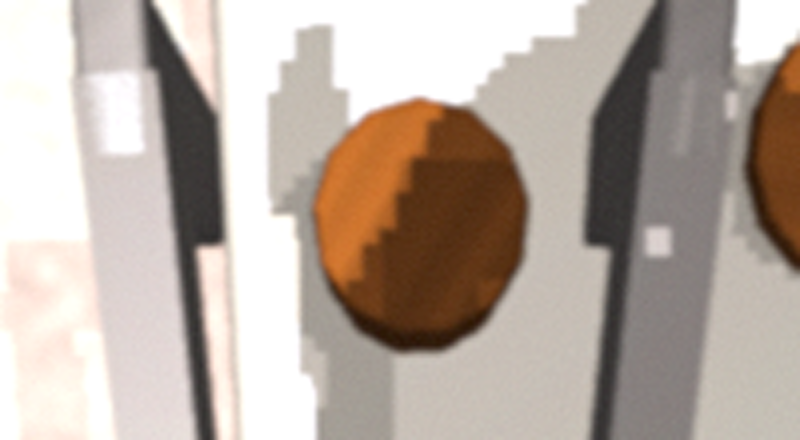

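Run:
```python
from h import *
f=np.load("w7.npz");P=f["pos"];R=f["R"]
for n,u,v,z in [("bead",320.3,54,.06),("pl",270.5,60.7,.083),("pr",361.5,60.7,.083),("disc",435,35,.039)]:
    w=wray(P,R,u,v,z);print(n,w.round(4),(R.T@(w-P)).round(4))
```

```text
bead [ 0.5447 -0.1824  0.06  ] [0.0705 0.1083 0.0033]
pl [ 0.5382 -0.1594  0.083 ] [ 0.0474  0.1018 -0.0197]
pr [ 0.5383 -0.2009  0.083 ] [0.0475 0.1019 0.0218]
disc [ 0.5577 -0.2461  0.039 ] [0.0915 0.1213 0.067 ]
```

Run:
```python
from h import *
T=[.436,-.1800-.0022]
move_l([*T,.130],feed=.03)
hit=move_l([*T,.0815],feed=.04,until_force=5)
s=sense();print(hit,s["position"],s["finger_gap"],s["wrist_force"],s["time_s"])
p,d=camera("wrist");np.savez("w8.npz",d=d,pos=s["position"],R=s["tcp_rot"]);cv2.imwrite("pics/w8.png",cv2.resize(cv2.convertScaleAbs(p[0:220,155:475,::-1],alpha=1.4),(800,550)))
p,d=camera("side");cv2.imwrite("pics/s8.png",cv2.resize(p[270:350,290:390,::-1],(750,600)))
```

```text
False [ 0.43619634 -0.1822752   0.08171837] 0.043374952005509074 [-0.05001164  0.26202541 -0.69558487] 18.55
```

View pics/w8.png

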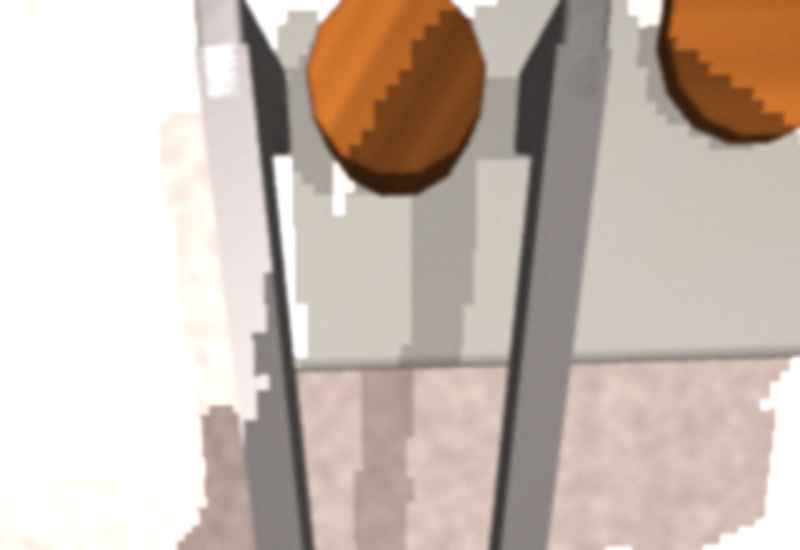

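View pics/s8.png

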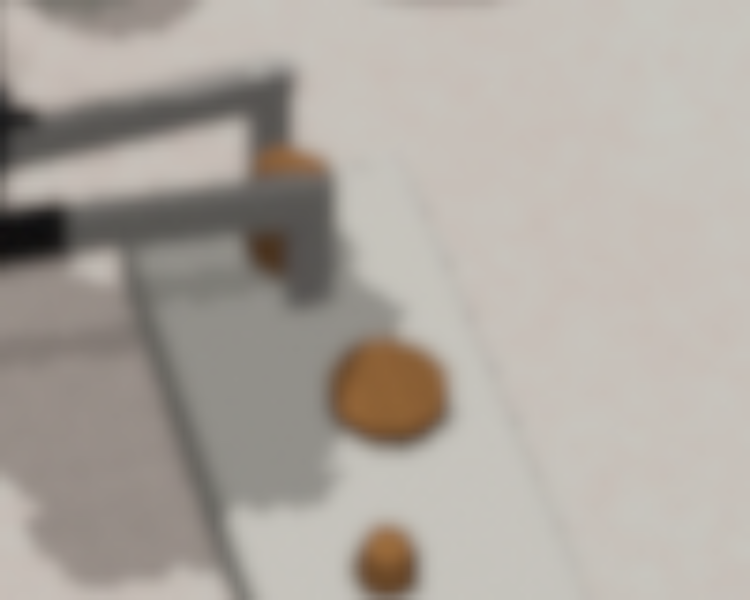

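Run:
```python
from h import *
f=np.load("w8.npz");P=f["pos"];R=f["R"];d=f["d"];c=camera_params("wrist");K=c["K"];M=c["tool_from_camera"]
for n,u,v,z in [("bead",313.6,30,.06),("bl",278.2,30,.06),("br",349,30,.06),("beadbottomedge",313.6,70,.06),("pl",271,62,.0347),("pr",362.2,62,.0347)]:
    w=wray(P,R,u,v,z);print(n,w.round(4),(R.T@(w-P)).round(4))
for u,v in [(312,35),(312,20),(269,55),(364,55),(312,110),(240,25),(390,25)]:
    r=np.array([(u-K[0,2])/K[0,0],(v-K[1,2])/K[1,1],1])*d[v,u]
    print((u,v),(P+R@(M[:3,:3]@r+M[:3,3])).round(4))
```

```text
bead [ 0.5451 -0.1823  0.06  ] [0.0218 0.1089 0.    ]
bl [ 0.5451 -0.1687  0.06  ] [ 0.0218  0.1089 -0.0136]
br [ 0.5451 -0.1959  0.06  ] [0.0218 0.1089 0.0137]
beadbottomedge [ 0.531  -0.1823  0.06  ] [0.0218 0.0948 0.    ]
pl [ 0.5374 -0.1629  0.0347] [ 0.0471  0.1012 -0.0194]
pr [ 0.5375 -0.2044  0.0347] [0.0471 0.1013 0.0221]
(312, 35) [ 0.543  -0.1817  0.062 ]
(312, 20) [ 0.5483 -0.1817  0.0609]
(269, 55) [ 0.5389 -0.1631  0.0441]
(364, 55) [ 0.5381 -0.2033  0.0494]
(312, 110) [ 0.5169 -0.1815  0.0321]
(240, 25) [ 0.5409 -0.1588  0.0867]
(390, 25) [ 0.5408 -0.2067  0.0871]
```

Run:
```python
from h import *
move_l([.436,-.1812,.0815],feed=.02)
command_gripper(.028,26)
sleep(.3)
s=sense();print(s["position"],s["finger_gap"],s["wrist_force"],s["time_s"])
p,d=camera("wrist");cv2.imwrite("pics/w9.png",cv2.resize(cv2.convertScaleAbs(p[0:220,155:475,::-1],alpha=1.4),(800,550)))
```

```text
[ 0.43602769 -0.18117087  0.08150946] 0.03635127847543093 [-0.83968522  0.69579064 -0.76577344] 19.4167
```

View pics/w9.png

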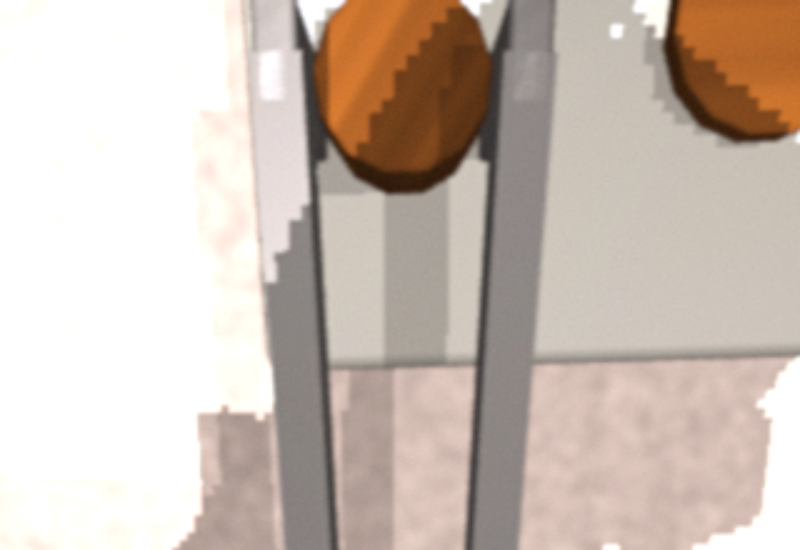

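Both prongs are on the bead, with the finger gap at 36 mm. Next is a slow lift, then a look.

Run:
```python
from h import *
move_l([.436,-.1812,.12],feed=.04)
s=sense();print(s["position"],s["finger_gap"],s["wrist_force"],s["time_s"])
p,d=camera("side");cv2.imwrite("pics/s10.png",cv2.resize(p[220:340,260:420,::-1],(800,600)))
```

```text
[ 0.43577698 -0.18110969  0.11975681] 0.03656031278304632 [ 0.03051844 -0.28899655 -0.80423364] 20.5833
```

View pics/s10.png

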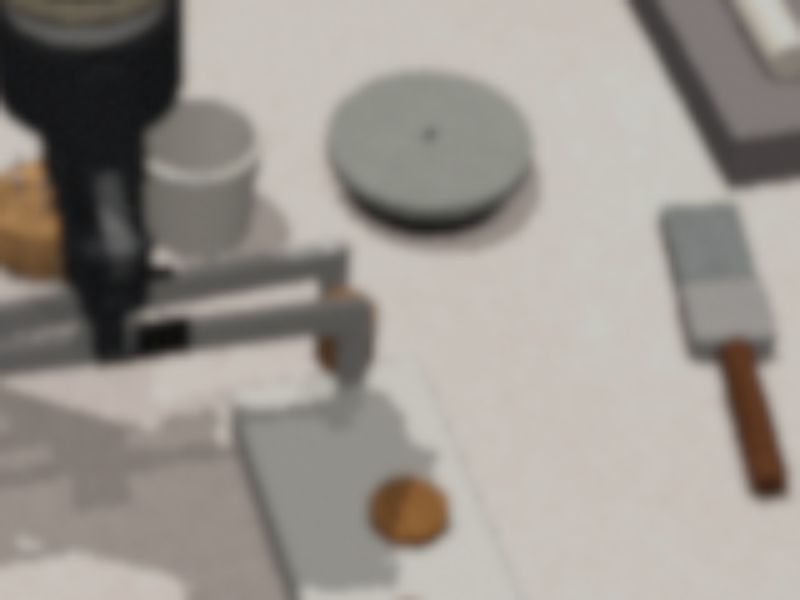

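Run:
```python
from h import *
move_l([.436,-.1812,.172],feed=.06)
move_l([.5237,-.0077,.172],feed=.08)
sleep(.5)
s=sense();print(s["position"],s["finger_gap"],s["wrist_force"],s["time_s"])
p,d=camera("side");cv2.imwrite("pics/s11.png",cv2.resize(p[150:310,240:440,::-1],(800,640)))
p,d=camera("top");np.save("d11.npy",d);cv2.imwrite("pics/t11.png",cv2.convertScaleAbs(cv2.resize(p[170:290,260:420,::-1],(800,600)),alpha=1.5))
```

```text
[ 0.52369029 -0.00772909  0.17200198] 0.03644902724579384 [-0.68439158  0.00079355 -0.02622795] 24.7333
```

View pics/s11.png

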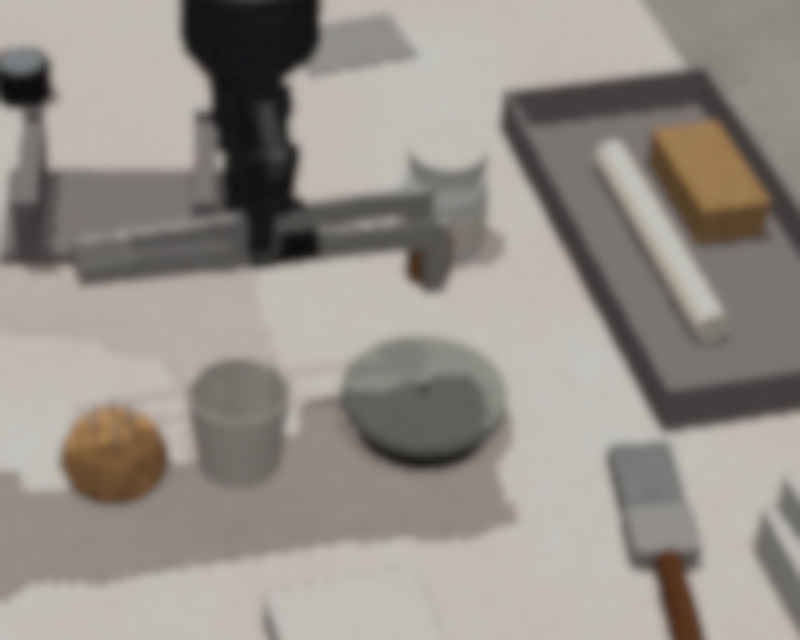

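View pics/t11.png

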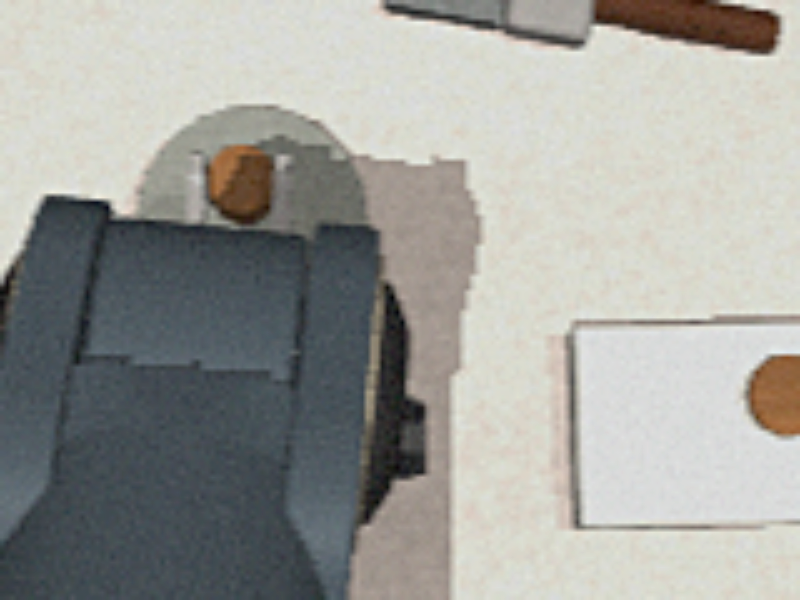

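Run:
```python
from h import *
d=np.load("d11.npy")
print(ray("top",308.2,206,0,d[206,308]),ray("top",308.2,206,.150))
p,d=camera("top");cv2.imwrite("pics/t12.png",cv2.convertScaleAbs(p[:,:,::-1],alpha=1.5))
```

```text
[ 0.62991032 -0.00713817  0.14877539] [ 0.62969784 -0.00717515  0.15      ]
```

View pics/t12.png

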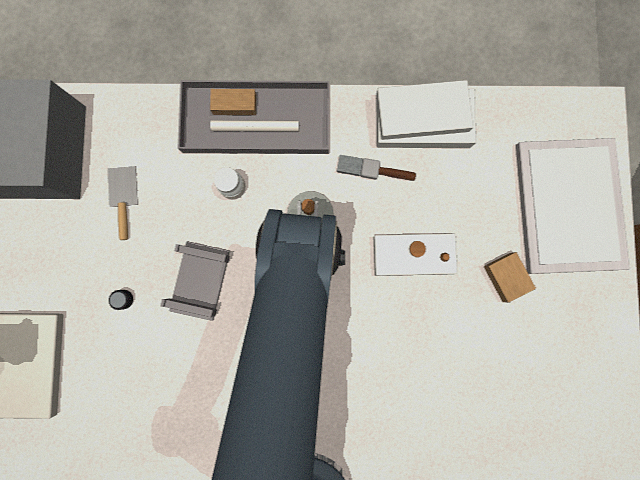

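Run:
```python
from h import *
s=sense();print(s["position"],s["finger_gap"],np.abs(s["qd"]).max(),s["time_s"])
finish_job()
```

```text
[ 0.52369619 -0.00770895  0.17197893] 0.03636904523440489 0.0020346731318662465 24.8833
the job is handed in; nothing more can be done
```

The bead is held still in the tongs above the middle of the turntable, and I handed the job in there at about 25 s.

**What happened:**
- **First lift:** gripped at the cheek centre, the tongs tipped about 25° nose-up. I set them back in the rest and let go.
- **Second lift:** I gripped 17 mm further back and the tongs came up level, about 1.6° nose-up.
- **Bead:** I centred the prongs over it to about 1 mm and closed them with 26 N. The gripper itself never touched it.

**Last checks:**
- **Position:** the top camera puts the bead's centre at about (0.630, -0.007, 0.134). That is 10.4 cm above the turntable top and about 3 mm from the dot, which I did not correct.
- **Grip:** the finger gap was steady at 36.4 mm, which means the tongs are closed on the bead. The arm's joint speeds were near zero.
- **Surroundings:** the last top picture shows the disc, stud, box, brush, jar, loupe and spatula where they were. The arm hid the pot and cushion in it, but the side picture taken just before shows both standing where they were.
- **Camera disagreement:** the two cameras differed by 1 to 3 mm on where the bead stood. I used the wrist camera for the final alignment.

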